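# Shut the instrument tray and tuck its drip guard under the lap

## Task

On the instrument tray, first slide the flat cover fully shut over the compartment. Then take the steel drip guard by its upright rib, lay it on the dark bed beside the compartment, square to the tray and centred, and slide its front edge about 20 mm in under the hinged steel lap without lifting the lap. Finish while still holding the guard with the fingers and pressing it down flat on the bed with roughly 10 N: do not let go. Leave the carton and the bottles where they stand.

Things in the scene. Friction and masses are not known exactly. Their poses are not given: they have to be found in the camera images.
- tray: Grey plastic instrument tray fixed to the table, 190 (x) x 250 (y) mm. Origin: centre of its underside; x away from the robot at yaw 0, y left, z up. Left half (y 0 to 124 mm): open compartment, walls 42 mm high, shut by the sliding cover. Right half: the bed for the guard, a dark rubber pad 104 mm wide, centre line y = -66 mm, x = -92 to 72 mm, top at z = 12 mm, near end and right side open.
- cover (a joint): Sliding cover of the compartment, white plastic plate 166 (x) x 124 (y) mm, its top 47 mm above the table. Value in m: 0 = fully shut (end stop); up to 0.09 = open, shifted so far along the tray's -y, standing out over the bed. Stays where it is left; sliding takes 2 to 3 N.
- cover_handle (a point): Middle of the bar handle on the cover's centre, 59 mm above the table. The bar is 50 mm long along the tray's x, 12 mm thick along its y; it stands 23 mm above the cover's plate (top at 70 mm above the table).
- lap (a joint): Light hinged steel plate (80 g), 84 mm wide (y), over the far end of the bed, reaching 53 mm from its near edge to its hinge at the far edge. Value in rad: 0 = lying flat on its stop, grows as it is lifted; falls back by its own weight. Flat, its underside is 7 mm above the bed; the nearest 10 mm are a lip bent upwards (mouth about 12 mm high).
- lap_edge (a point): Point on the bed's surface (12 mm above the table) right below the middle of the lap's near edge; in the tray x = 33.5, y = -66 mm; axes as the tray's. From here the slot under the lap runs 47 mm along the tray's +x to the hinge block.
- guard_grip (a point): Middle of the rib of the loose steel drip guard (about 130 g), 19 mm above its underside. Flat blade 95 (x) x 70 (y) x 3.5 mm with an upright rib 10 mm thick (x), 60 mm long (y), top 38 mm above the underside. x points to the front edge, 65 mm ahead of the rib (back edge 30 mm behind), z up. Starts flat on the table, left or right of the tray.
- guard_front (a point): Middle of the guard's front edge, at its underside.
- guard_front_left (a point): Left (+y) corner of the guard's front edge, at its underside.
- guard_front_right (a point): Right (-y) corner of the guard's front edge, at its underside.
- guard: The drip guard itself; origin on the underside below the rib's middle, axes as guard_grip.
- carton: Small carton, 41 x 90 x 45 mm, loose, on the other side of the tray than the guard; leave it alone. Origin at the centre of its underside.
- brown_bottle: Small brown bottle, 36 mm across, 75 mm high; leave it alone. Origin at the centre of its underside.
- white_bottle: Small white bottle, 32 mm across, 68 mm high; leave it alone. Origin at the centre of its underside.

How it is judged (in metres and radians):
On the way, in this order (a step that is already met when the one before it is completed fails the run):
1. the cover is fully shut (value of joint cover below 0.004 m), for 0.2 s.
2. with the cover still shut, the guard lies on the bed, both front corners at least 12 mm under the lap (value of joint cover below 0.004 m and x of each of guard_front_left, guard_front_right in the frame of lap_edge above 0.012 m and z of guard_front in the frame of lap_edge between -0.004 and 0.004 m and y of guard_front in the frame of lap_edge between -0.02 and 0.02 m), for 0.2 s.
At the end, for the whole second after the job is handed in: Cover within 4 mm of shut; lap under 0.04 rad; guard flat on the bed (0.05 rad, 3 mm), both front corners at least 12 mm under the lap, front edge within 12 mm of the bed's centre line, square within 0.12 rad; fingers still on it, pressing it on the tray with more than 4 N (value of joint cover below 0.004 m and value of joint lap below 0.04 rad and x of each of guard_front_left, guard_front_right in the frame of lap_edge above 0.012 m and y of guard_front in the frame of lap_edge between -0.012 and 0.012 m and angle between the x axis of guard and the x axis of tray, either way round below 0.12 rad and angle between guard's own z axis and vertical below 0.05 rad and z of each of guard_front, guard in the frame of lap_edge below 0.003 m and contact force between guard and tray above 4 N and contact force between the fingers and guard above 2 N and linear speed of guard below 0.02 m/s); the arm keeps its last pose, push and grip.
It fails at once if the lap is lifted (more than 0.10 rad, some 5 mm at its lip) (value of joint lap above 0.1 rad).
It fails at once if the carton or a bottle is disturbed (moved more than 20 mm) (distance of any of carton, brown_bottle, white_bottle from where it was at the start of the episode above 0.02 m).
It also fails if it takes over 54 s, if anything falls off the work surface, if the arm or the gripper's body presses on something with over 40 N, if the wrist force passes 120 N, or if a joint passes its speed limit or range.

## Robot

A 6-joint arm with a two-finger parallel gripper is mounted at the origin on a cart in front of the work surface, level with it; the furniture and walls round the work are solid. World frame = base frame: x ahead of the robot, y to its left, z up, the work surface at z = 0. Lengths are in mm, angles in degrees, forces in N, time in s.
With the tool pointing down it reaches from about 275 to 750 mm from the base axis. Payload 10.2 kg.
Tool frame: the origin (TCP) lies midway between the tips of the shut fingers; the grasp point (between the pads) lies r.grasp_offset behind it (r.grasp_offset is the distance from the TCP to the grasp point, in mm); z points along the fingers, y is the line along which they close (so a half turn about z gives the same grasp; the last joint's range is limited). The gripper opens to 85 mm and grips with 20 to 120 N. Pads are 22 mm wide; open, the fingers measure 114 mm over their backs; the gripper's body (76 mm by 85 mm) begins 54 mm behind the grasp point. The pads swing forward as they close: fully open they stand 13 mm farther back than shut.
Start: joints at [55.554, 17.928, 85.812, -0, 76.261, -12.8], TCP at [193.673, 487.977, 231.294] pointing down, gripper open.
Joint ranges: [-168.41, 168.41], [-55.51, 124.54], [10.69, 146.95], [-70.63, 250.63], [1, 178], [-165.06, 165.06]. Speed limits (degrees/s): [136.94, 136.94, 172.46, 180, 180, 180].

## Interface

Orientations are given as [roll, pitch, yaw] about the fixed x, y, z axes, in that order (R = Rz(yaw) Ry(pitch) Rx(roll)).
In Python, from plant import r, optics gives the robot as it stands.
- The arm moves only by the shell command python3 -m pendant 'ROWS' [OPENING] [FORCE]. ROWS is JSON, a list that holds one entry, the list of rows, each a list of 4 numbers: the shift along the tool's x, y, z in mm, then the turn about the tool's z in degrees. A call has 1 to 20 rows; each row shifts and turns the commanded pose from where the row before left it, along the tool's axes as they then stand; what a row does not reach is not made up. A row lasts 1/12 s, in which the tool goes at most 41.7 mm and 7.16 degrees, less where a joint would pass 70% of its speed; a pose out of reach is approached as far as the arm can. A call with a gripper value outside its range is refused whole. OPENING is the closure, from -1 (fully open) to 1 (shut), so that 0 is half open, set as the call begins (- or left out, the last holds). The fingers move at their own pace and stop on an object; FORCE is the grip in N (left out, the last holds). Time passes only in rows, so rows that do not move let the fingers close. It gives the time, the measured TCP pose, the force, the opening and the grip force at its end, in the units of the state.
- r.read_state(): the state, without advancing time (a new reading comes with each control period).
- optics.grab_frame(name): name is "scene" or "top"; returns (picture, depth): 420x560x3 uint8, blue, green, red; 420x560 float32, mm along the optical axis (not along the pixel's ray), 0 where there is no reading.
- optics.camera_params(name): a dict with "fx", "fy", "cx", "cy" (pixels), "R" (3x3) and "t" (3): a world point X has camera coordinates R X + t. Camera axes: x right, y down, z forward; pixel columns grow to the right and rows downward; lengths in mm; the calibration is good to about 2 mm. A picture is of the moment at which its call begins. camera_params takes no time and is no camera call.
- r.close_job(): hands the job in; it is judged then, once.
The state is a dict: "clock": time; "joints": joint angles; "dq": joint speeds; "effort": joint torques, N m; "position": TCP position; "ee_rot": TCP orientation; "force": force on the tool from outside, world axes, zero at the start; "torque": the same for the moment, N m; "finger_gap": opening from 0.0 (shut) to 1.0 (fully open); "grasp_force": force on a finger pad.
Only numpy, scipy, OpenCV 4.12 (cv2) and the standard library are available. Lean on these libraries where they do the work, as an engineer would, in place of code of your own. Each camera call takes 0.05 s, during which the arm holds its last target. There are 200 camera calls.

## Working session

There is one attempt and no reset: what is moved stays moved. The work goes in short steps, Python scripts to look and compute and a shell command to move; the robot and the scene stay as the last step left them, time stands still between calls to the robot, and variables do not carry over. Pictures are saved under pics/ and viewed, at most 10 in all, crops included, and the job is handed in when it is done.

```bash
ls; mkdir -p pics; python3 - <<'E'
from plant import r, optics
import cv2,numpy as np
print(r.read_state(), r.grasp_offset)
for n in("scene","top"):
    p,d=optics.grab_frame(n); cv2.imwrite(f"pics/{n}0.png",p); np.savez(f"{n}0.npz",p=p,d=d); c=optics.camera_params(n); print(n,{k:np.round(v,3).tolist() for k,v in c.items()})
E
```

```text
pics
{'clock': 0.0, 'joints': array([ 5.55551994e+01,  1.79596419e+01,  8.58534244e+01,  1.99461390e-04,
        7.62595949e+01, -1.27970375e+01]), 'dq': array([-0.00221891, -0.06461715,  0.04731251,  0.02395078, -0.03453273,
       -0.01012378]), 'effort': array([ 1.77437381e-03, -4.12266755e+01, -2.59744298e+01, -5.48268997e-05,
        4.08675929e-03, -4.66147483e-06]), 'position': array([193.51509154, 487.76765869, 230.73714547]), 'ee_rot': array([-1.79929187e+02, -1.62831905e-02,  1.58352179e+02]), 'force': array([-0.2783914 , -0.09161952, -0.51478995]), 'torque': array([ 0.01806956, -0.01469573,  0.00371786]), 'grasp_force': 0.0, 'finger_gap': 1.00077502298746} 18.700000000000003
scene {'fx': 450.001, 'fy': 450.001, 'cx': 283.102, 'cy': 211.164, 'R': [[0.552, -0.834, -0.007], [-0.403, -0.259, -0.878], [0.73, 0.487, -0.479]], 't': [-302.684, 262.556, 929.291]}
top {'fx': 449.358, 'fy': 449.358, 'cx': 271.634, 'cy': 209.23, 'R': [[-0.023, -0.999, -0.027], [-0.993, 0.026, -0.112], [0.113, 0.024, -0.993]], 't': [13.103, 540.677, 1241.519]}
```

View pics/top0.png

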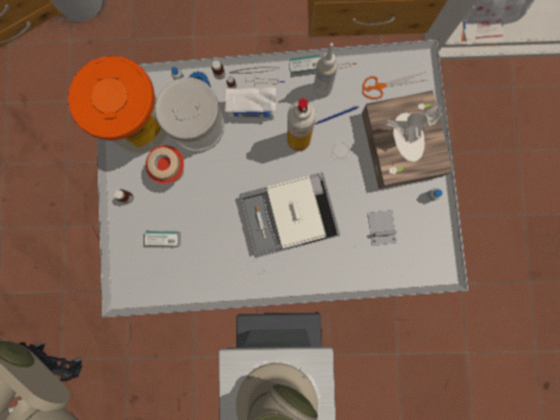

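View pics/scene0.png

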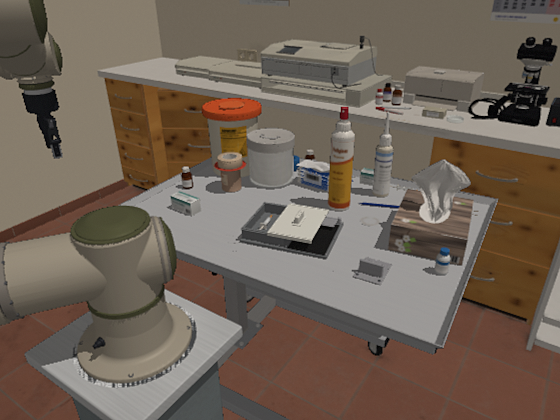

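The top view shows the tray around (290,215). The cover is open over the dark bed on the right, with its handle near (297,211). The guard is right of the tray at (381,227), the carton at (161,239), the brown bottle at (122,196) and the white bottle at (433,195). Next I'll enlarge the tray area.

```bash
cat > h.py <<'E'
import numpy as np
from plant import optics
def ray(n,u,v,z):
    c=optics.camera_params(n);R=np.array(c["R"]);t=np.array(c["t"])
    o=-R.T@t; d=R.T@np.array([(u-c["cx"])/c["fx"],(v-c["cy"])/c["fy"],1.]); return o+d*(z-o[2])/d[2]
def cloud(n,d):
    c=optics.camera_params(n);R=np.array(c["R"]);t=np.array(c["t"])
    v,u=np.mgrid[:d.shape[0],:d.shape[1]]
    P=np.stack([(u-c["cx"])/c["fx"]*d,(v-c["cy"])/c["fy"]*d,d],-1)-t
    return P@R
E
python3 - <<'E'
import cv2,numpy as np
a=np.load("top0.npz");im=a["p"][165:265,230:410]
cv2.imwrite("pics/c1.png",cv2.resize(im,(792,440),interpolation=cv2.INTER_CUBIC))
from h import *
W=cloud("top",a["d"])
z=W[...,2]; print(np.round(W[250,300]),np.round(W[195,350]))
s=z[165:265:4,230:410:6]; 
for row in np.round(s).astype(int): print(*row)
E
```

```text
[425. -78.   4.] [ 580. -227.   -1.]
0 4 7 2 2 5 3 1 -3 2 -3 4 1 6 6 0 -2 5 -3 3 3 0 3 4 27 82 80 83 81 82
-1 0 3 1 6 1 2 2 1 0 1 2 0 0 1 0 0 0 1 -6 2 3 1 7 13 74 84 83 85 78
-4 4 0 1 1 -1 0 2 1 -1 -1 0 4 -1 -1 29 1 2 -3 1 1 -2 0 2 1 62 82 80 79 84
0 -1 2 2 2 3 1 5 -2 3 5 -1 0 48 20 13 -2 0 4 -2 -4 -2 -3 3 0 56 82 82 83 85
1294 -1 2 3 -1 3 2 0 1 0 48 47 45 49 26 16 0 3 0 0 1 3 1 1 4 46 79 81 79 82
-1 0 -1 -2 -1 2 -1 48 44 49 52 45 52 49 19 28 2 3 0 4 -3 1 -2 6 0 36 63 48 16 2
3 -2 2 5 -3 11 36 48 52 49 50 47 49 50 25 24 11 1 -1 2 0 7 1 4 0 1 0 0 2 -4
-2 1 11 43 42 43 15 48 48 48 51 51 50 50 25 30 14 0 1 2 5 -3 1 4 1 0 1 4 -1 1
-3 2 38 24 12 17 17 49 47 52 51 51 50 49 48 9 14 6 3 3 4 -1 -1 -1 0 -3 -2 7 -5 -1
2 -1 38 15 12 13 7 47 47 48 51 52 48 45 49 12 16 -3 0 -2 -3 0 4 -1 -5 -2 -2 -6 1 1
-2 -1 44 7 12 12 13 49 48 47 53 72 46 45 49 16 12 -1 -6 -2 -1 1 2 -3 -8 2 3 -1 0 1
-1 1 1 12 9 11 9 45 47 48 44 73 45 49 44 14 15 8 4 4 2 2 4 3 -4 4 0 -1 5 -4
-4 1 3 13 8 21 14 13 49 49 48 69 49 50 44 18 11 14 0 2 0 -1 0 4 5 1294 2 4 2 4
1 -2 -3 15 11 26 5 11 47 51 48 71 53 47 50 17 17 11 3 -2 -2 2 
[... 161 characters left out ...]
7 6 5 2 4 -1 0
-2 0 -1 40 13 17 11 9 45 43 47 50 48 47 48 45 13 12 9 1 5 0 2 1 4 3 4 5 0 5
-1 2 -4 -1 12 11 12 20 13 49 52 48 48 49 48 48 16 12 9 1 2 1 3 5 33 34 42 38 -2 1
3 -1 -1 2 9 12 19 12 10 49 45 48 46 46 45 46 13 5 4 1 1 6 -2 2 6 -1 6 11 -1 3
3 -1 0 1 10 8 11 14 8 46 46 44 46 49 10 4 2 1 -1 -2 3 3 2 0 5 -1 7 1 0 2
0 -2 3 0 27 14 11 1294 41 49 44 11 9 -5 -1 -3 0 -2 -3 -3 1 -1 3 2 5 3 1 -1 0 -1
0 -4 -2 -2 39 36 41 41 7 10 0 0 2 -1 1 0 1 3 -3 1 -1 -2 -2 -1 -2 3 4 -7 1 -1
4 -1 1 2 38 8 12 11 -2 1 3 1 4 1 1 1294 0 -3 4 4 -2 -2 -1 3 1 3 0 0 0 1
-2 1 -1 0 3 -1 0 -1 -1 -5 -1 -5 1 -1 -1 2 -6 1 -4 3 3 5 -2 1 4 1 0 -1 2 -3
2 -2 2 -5 3 2 -1 3 0 -1 3 4 -2 -2 2 -1 1 1 0 3 3 -1 -4 4 6 1294 4 0 -1 0
```

View pics/c1.png

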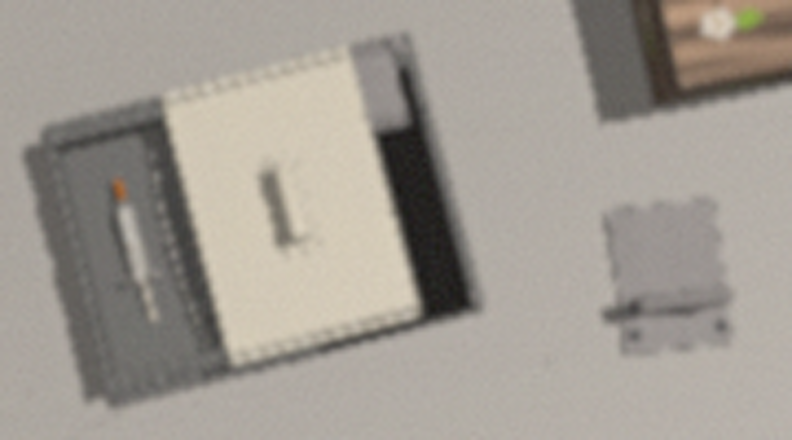

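```bash
cat > m.py <<'E'
import cv2,numpy as np
from h import *
def world(n,uv,z): return np.array([ray(n,u,v,z)[:2] for u,v in uv],np.float32)
def comp(m,near,mn=30):
    k,l,s,c=cv2.connectedComponentsWithStats(m.astype(np.uint8)); 
    i=min((i for i in range(1,k) if s[i,4]>mn),key=lambda i:np.hypot(*(c[i]-near))); return l==i
def rect(n,m,z):
    c=max(cv2.findContours(m.astype(np.uint8),cv2.RETR_EXTERNAL,cv2.CHAIN_APPROX_NONE)[0],key=len)[:,0]
    w=world(n,c,z); r_=cv2.minAreaRect(w); return r_,w
def box(r_): return np.round(cv2.boxPoints(r_),1).tolist()
E
python3 - <<'E'
from m import *
a=np.load("top0.npz");im=a["p"].astype(int);W=cloud("top",a["d"])
hsv=cv2.cvtColor(a["p"],cv2.COLOR_BGR2HSV)
for q in [(200,290),(225,330),(215,381),(230,350),(185,330),(245,260)]: print(q,im[q],hsv[q])
roi=np.zeros(im.shape[:2],bool);roi[165:265,230:360]=1
m=comp(roi&(hsv[...,2]>150)&(hsv[...,1]>25),(297,212)); print("cover",m.sum()); R,_=rect("top",m,47);print(R,box(R))
z=cv2.medianBlur(a["d"],3);Z=cloud("top",z)[...,2]
h=cv2.morphologyEx((roi&(Z>60)&m).astype(np.uint8),cv2.MORPH_OPEN,np.ones((1,1)));R,_=rect("top",comp(h,(297,212),5),70);print("handle",R)
m=comp(roi&(im.sum(2)<120),(330,225));print("bed",m.sum());R,_=rect("top",m,12);print(R,box(R))
roi[:]=0;roi[200:255,355:405]=1
g=cv2.GaussianBlur(a["p"],(3,3),0).astype(int).sum(2)
print(g[205:250:3,362:402:2])
E
```

```text
(200, 290) [175 192 202] [ 19  34 202]
(225, 330) [30 33 37] [13 48 37]
(215, 381) [143 147 153] [ 12  17 153]
(230, 350) [166 173 180] [ 15  20 180]
(185, 330) [159 167 171] [ 20  18 171]
(245, 260) [106 111 113] [ 21  16 113]
cover 2774
((532.6134643554688, -67.40532684326172), (179.3040313720703, 125.49051666259766), 13.344525337219238) [[430.8999938964844, -27.0], [459.8999938964844, -149.10000610351562], [634.2999877929688, -107.80000305175781], [605.4000244140625, 14.300000190734863]]
handle ((531.31005859375, -66.52323913574219), (48.706199645996094, 10.64273738861084), 12.337586402893066)
bed 360
((524.4156494140625, -154.44285583496094), (121.54837036132812, 24.95806884765625), 13.039630889892578) [[462.3999938964844, -156.0], [468.0, -180.3000030517578], [586.4000244140625, -152.89999389648438], [580.7999877929688, -128.60000610351562]]
[[515 514 515 514 518 514 516 514 517 519 517 518 519 518 520 520 522 522
  521 522]
 [513 516 518 515 518 518 518 517 516 518 517 520 515 510 511 518 520 519
  520 523]
 [518 516 515 506 486 469 483 499 469 456 469 481 472 450 449 470 516 5
[... 334 characters left out ...]
 507 523
  524 524]
 [515 518 521 472 417 442 444 448 450 450 447 448 450 450 448 450 472 518
  525 525]
 [517 518 521 501 455 447 445 446 450 451 449 441 440 441 441 430 453 508
  522 525]
 [520 517 522 515 433 413 384 394 409 409 414 410 402 405 405 397 405 465
  522 526]
 [519 519 464 368 308 270 254 344 366 350 333 314 319 357 398 414 444 503
  526 524]
 [518 520 490 419 388 386 410 442 443 444 447 444 447 450 449 397 377 481
  525 526]
 [518 518 520 523 475 380 349 425 449 450 451 447 449 454 451 436 426 481
  524 528]
 [520 521 521 522 483 428 439 443 455 482 479 451 457 498 511 503 503 517
  526 524]
 [520 522 523 521 520 518 518 519 521 524 528 526 524 525 527 529 525 529
  528 528]]
```

```bash
cat > g.py <<'E'
from m import *
import sys
def guard(p,z=3.5,off=(0,0)):
    g=cv2.GaussianBlur(p,(3,3),0).astype(int).sum(2)
    roi=np.zeros(g.shape,bool);roi[203:252,360:402]=1
    m=comp(roi&(g<484),(381,227)); return m,g
if __name__=="__main__":
    a=np.load("top0.npz"); m,g=guard(a["p"]); R,w=rect("top",m,3); print(m.sum(),R,box(R))
    # edge midpoints per column (front) / per row (sides)
    F=[];L=[];Rr=[]
    for u in range(369,392):
        v=np.where(m[:,u])[0]; F.append(ray("top",u,v[0]-.5,3)[:2])
    for v in list(range(214,230)):
        u=np.where(m[v])[0]; L.append(ray("top",u[0]-.5,v,3)[:2]); Rr.append(ray("top",u[-1]+.5,v,3)[:2])
    for n,P in(("F",F),("L",L),("R",Rr)):
        P=np.array(P,np.float32);l=cv2.fitLine(P,cv2.DIST_HUBER,0,.01,.01).ravel();print(n,l,np.degrees(np.arctan2(l[1],l[0])))
    rib=(g<420)&m; rib[:228]=0
    ys,xs=np.where(rib);print("rib px",xs.min(),xs.max(),ys.min(),ys.max())
    W=cloud("top",a["d"]); t=(W[...,2]>25)&m; ys,xs=np.where(t);P=W[t];print(t.sum(),P.mean(0),P.min(0),P.max(0))
    b=np.where(m); 
    B=[ray("top",u,np.where(m[:,u])[0][-1]+.5,3)[:2] for u in range(375,390)];print("back x",np.median(np.array(B)[:,0]))
    s=np.load("scene0.npz");cv2.imwrite("pics/s1.png",cv2.resize(s["p"][190:300,220:420],(800,440),interpolation=cv2.INTER_CUBIC))
    c=optics.camera_params("top");print("cam",-np.array(c["R"]).T@c["t"])
E
python3 g.py
```

```text
919 ((484.12652587890625, -308.3818359375), (99.10812377929688, 86.9757080078125), 4.994004249572754) [[431.0, -269.3999938964844], [438.5, -356.0], [537.2999877929688, -347.3999938964844], [529.7000122070312, -260.70001220703125]]
F [ 6.4478055e-02 -9.9791914e-01  5.3246832e+02 -3.1178433e+02] -86.30311
L [ 9.8762822e-01  1.5681365e-01  5.0301508e+02 -2.7147275e+02] 9.0219965
R [ 9.9495637e-01  1.0030842e-01  5.0055853e+02 -3.4778040e+02] 5.7569304
rib px 367 395 230 243
83 [ 462.78740618 -302.57655228   83.46529761] [ 397.15532422 -342.01555807   25.16399056] [ 470.99124403  -30.81650392 1294.29175947]
back x 434.6725962185279
cam [ 397.15532422  -30.81650392 1294.29175947]
```

View pics/s1.png

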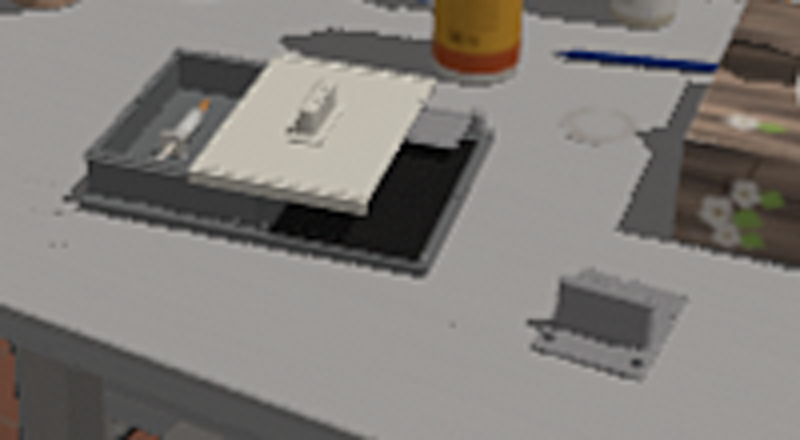

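The crop confirms the handle on the cover and the guard's rib near its back edge, with the front pointing +x. Tray yaw is about 13.2°, guard yaw about 5°, and the rib is near (466,-309). I'll go to the handle's -y side with the fingers shut.

```bash
python3 -m pendant '[[[0,0,0,6.88],[0,0,0,6.88],[0,0,0,6.88],[0,0,0,6.88],[0,0,0,6.88],[0,0,0,6.88],[0,0,0,6.88],[0,0,0,6.88]]]' 1 30; python3 -m pendant '[[[-32.7,10,0,0],[-32.7,10,0,0],[-32.7,10,0,0],[-32.7,10,0,0],[-32.7,10,0,0],[-32.7,10,0,0],[-32.7,10,0,0],[-32.7,10,0,0],[-32.7,10,0,0],[-32.7,10,0,0],[-32.7,10,0,0],[-32.7,10,0,0],[-32.7,10,0,0],[-32.7,10,0,0],[-32.7,10,0,0],[-32.7,10,0,0],[-32.7,10,0,0],[-32.7,10,0,0],[-32.7,10,0,0],[-32.7,10,0,0]]]'; python3 -m pendant '[[[0,0,0,0],[0,0,0,0],[0,0,0,0]]]'
```

```text
clock: 0.77
position: [193.6, 487.8, 230.9]
ee_rot: [-180.0, 0.0, 103.0]
force: [0.4, -0.1, -0.4]
finger_gap: -0.0
grasp_force: 0.0
clock: 2.43
position: [539.3, -104.0, 230.9]
ee_rot: [-180.0, -0.0, 103.3]
force: [0.8, -0.3, 0.4]
finger_gap: -0.004
grasp_force: 0.0
clock: 2.68
position: [538.6, -101.9, 230.9]
ee_rot: [-180.0, -0.0, 103.3]
force: [0.1, 0.8, -0.1]
finger_gap: 0.001
grasp_force: 0.0
```

```bash
python3 -m pendant '[[[0,0,35,0],[0,0,35,0],[0,0,35,0],[0,0,35,0],[0,0,24,0],[0,0,12.5,0],[0,0,0,0],[0,0,0,0]]]'; python3 -m pendant '[[[10,0,0,0],[10,0,0,0],[8,0,0,0],[8,0,0,0],[8,0,0,0],[8,0,0,0],[8,0,0,0],[8,0,0,0],[8,0,0,0],[0,0,0,0]]]';python3 -m pendant '[[[6,0,0,0],[6,0,0,0],[6,0,0,0],[0,0,0,0]]]'
```

```text
clock: 3.35
position: [538.7, -101.5, 55.2]
ee_rot: [-180.0, -0.0, 103.4]
force: [-0.3, -0.2, -0.3]
finger_gap: -0.001
grasp_force: 0.0
clock: 4.18
position: [520.7, -26.8, 54.6]
ee_rot: [-179.9, -0.1, 103.4]
force: [0.7, -0.8, -0.1]
finger_gap: -0.001
grasp_force: 0.0
clock: 4.52
position: [516.8, -9.8, 54.6]
ee_rot: [-180.0, -0.0, 103.3]
force: [0.4, 0.7, 0.1]
finger_gap: -0.0
grasp_force: 0.0
```

```bash
for i in 1 2 3; do python3 -m pendant '[[[3,0,0,0],[2,0,0,0],[0,0,0,0]]]' | grep -E "pos|force:"; done
```

```text
position: [515.9, -5.7, 54.7]
force: [-0.2, -0.2, 0.2]
grasp_force: 0.0
position: [515.9, -4.9, 54.9]
force: [1.8, -24.5, -6.7]
grasp_force: 12.5
position: [516.0, -4.6, 55.1]
force: [3.8, -54.6, -12.0]
grasp_force: 26.5
```

```bash
python3 -m pendant '[[[-10,0,0,0],[-15,0,0,0],[0,0,-35,0],[0,0,-35,0],[0,0,-30,0],[-30,-13,0,1.6],[-30,-13,0,1.6],[-30,-13,0,1.6],[-30,-13,0,1.6],[-30,-13,0,1.7],[-30,-13,0,0],[-30,-13,0,0],[-30,-13,0,0],[-30,0,0,0],[0,0,0,0],[0,0,0,0]]]' -1 40
python3 - <<'E'
from m import *
p,d=optics.grab_frame("top");np.savez("top1.npz",p=p,d=d)
cv2.imwrite("pics/c2.png",cv2.resize(p[165:265,230:410],(792,440),interpolation=cv2.INTER_CUBIC))
im=p.astype(int);hsv=cv2.cvtColor(p,cv2.COLOR_BGR2HSV)
roi=np.zeros(im.shape[:2],bool);roi[165:265,230:360]=1
m=comp(roi&(hsv[...,2]>150)&(hsv[...,1]>25),(270,215)); R,_=rect("top",m,47);print(m.sum(),R,box(R))
m=comp(roi&(im.sum(2)<120),(320,225));R,_=rect("top",m,12);print("bed",m.sum(),R,box(R))
E
```

```text
clock: 6.6
position: [453.7, -303.5, 154.4]
ee_rot: [-180.0, -0.0, 95.1]
force: [-0.9, 0.0, -0.4]
finger_gap: 0.999
grasp_force: 0.0
2806 ((514.6836547851562, 10.666725158691406), (180.74952697753906, 125.77116394042969), 13.327081680297852) [[412.20001220703125, 51.0], [441.20001220703125, -71.4000015258789], [617.0999755859375, -29.700000762939453], [588.0999755859375, 92.69999694824219]]
bed 1380 ((531.2940063476562, -116.6111068725586), (156.93295288085938, 98.84980010986328), 12.90964412689209) [[443.79998779296875, -86.0], [465.8999938964844, -182.3000030517578], [618.7999877929688, -147.3000030517578], [596.7000122070312, -50.900001525878906]]
```

View pics/c2.png

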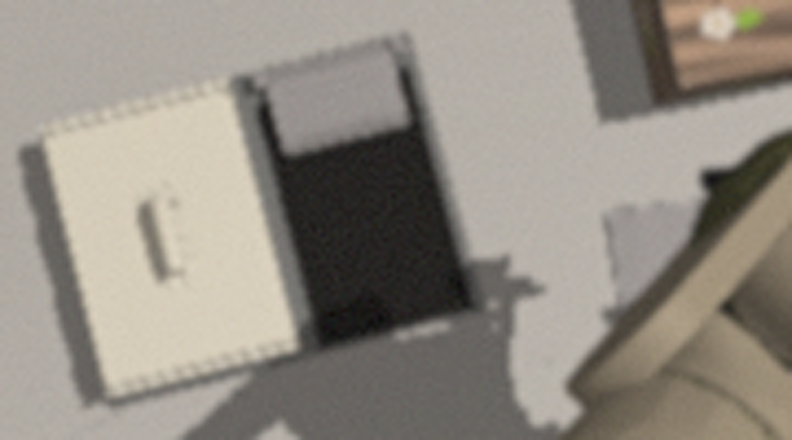

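```bash
python3 - <<'E'
from m import *
a=np.load("top1.npz");p=cv2.GaussianBlur(a["p"],(3,3),0).astype(int).sum(2)
# lap near edge: brightness transition per column
E=[]
for u in range(298,322):
    col=p[175:215,u].astype(float); k=np.argmin(np.diff(col)); E.append(ray("top",u,175+k+.5,25)[:2])
L=cv2.fitLine(np.array(E,np.float32),cv2.DIST_HUBER,0,.01,.01).ravel();print("lap edge",L,np.degrees(np.arctan2(L[1],L[0])))
m=p<150
Rg=[];Lf=[]
for v in range(204,230):
    u=np.where(m[v,285:345])[0]+285; Rg.append(ray("top",u[-1]+.5,v,12)[:2]);Lf.append(ray("top",u[0]-.5,v,12)[:2])
for n,P in(("R",Rg),("L",Lf)):
    l=cv2.fitLine(np.array(P,np.float32),cv2.DIST_HUBER,0,.01,.01).ravel();print(n,l,np.degrees(np.arctan2(l[1],l[0])))
# lap sides
q=(p>380)
for v in (187,190,193):
    print(v,p[v,288:332])
th=np.radians(13.2);ex=np.array([np.cos(th),np.sin(th)]);ey=np.array([-ex[1],ex[0]])
print("edge x",L[2:]@ex,"right y",np.median(np.array(Rg)@ey),"left y",np.median(np.array(Lf)@ey))
for u in (324.5,):
    pass
# near end of bed
B=[]
for u in range(322,332):
    col=np.where(m[200:250,u])[0]+200; B.append(ray("top",u,col[-1]+.5,12)[:2]@ex)
print("near x",np.median(B)," cover ctr",np.array([514.7,10.7])@ex,np.array([514.7,10.7])@ey)
E
```

```text
lap edge [ 2.3840389e-01 -9.7116607e-01  5.7624371e+02 -1.1103681e+02] -76.20764
R [ 9.6760970e-01  2.5245097e-01  5.2003278e+02 -1.6880989e+02] 14.622594
L [ 9.7337914e-01  2.2920083e-01  5.2048401e+02 -6.9207062e+01] 13.250025
187 [279 250 277 353 417 441 444 443 443 441 441 442 442 441 441 441 443 446
 444 444 444 445 447 447 448 449 449 449 446 448 450 445 414 340 239 187
 227 308 386 455 502 518 521 522]
190 [231 152 147 244 361 426 441 441 439 442 442 441 441 443 444 443 443 445
 446 445 444 444 444 443 442 438 437 437 435 433 433 435 424 381 295 202
 173 220 302 390 465 506 518 520]
193 [271 186 127 153 263 375 429 440 438 440 441 438 437 437 437 435 434 429
 427 425 421 413 407 403 397 389 383 377 368 351 335 324 313 285 232 165
 132 167 244 327 406 472 510 520]
edge x 535.6633696636144 right y -283.05682465945654 left y -186.25314752604498
near x 413.9219954703118  cover ctr 503.54441561899966 -107.1148985852117
```

```bash
python3 - <<'E'
from m import *
th=np.radians(13.2);ex=np.array([np.cos(th),np.sin(th)]);ey=np.array([-ex[1],ex[0]])
for u,v,z in((306.2,187,21),(306.8,190,21),(291.2,187,21),(321.2,187,21)):
    w=ray("top",u,v,z)[:2];print(w@ex,w@ey)
# bottles/handle
hsv=cv2.cvtColor(np.load("top1.npz")["p"],cv2.COLOR_BGR2HSV);d=cv2.medianBlur(np.load("top1.npz")["d"],3);W=cloud("top",d)
r_=np.zeros(d.shape,bool);r_[195:235,245:285]=1
R,_=rect("top",r_&(W[...,2]>60),70);print("handle",np.array(R[0])@ex,np.array(R[0])@ey,R)
E
```

```text
564.6052129854552 -235.28830605088064
555.7800176655822 -234.69848346544984
575.5297281508118 -193.79666751337146
553.7005512228409 -276.7045407651674
handle 500.51300521346747 -106.05499480172621 ((511.50665283203125, 11.039674758911133), (48.023193359375, 11.303619384765625), 12.769815444946289)
```

The cover is shut, and the bed and lap are now fully visible, with the lap's near edge running from about px (295,200) to (324,194). In tray-aligned axes the edge is at x' ≈ 535.5 and the centre line at y' ≈ -234.5, and several features agree on this. Next I grasp the rib.

```bash
python3 -m pendant '[[[-9.5,11,20,0],[0,0,30,0],[0,0,30,0],[0,0,30,0],[0,0,20,0],[0,0,10,0],[0,0,6,0],[0,0,0,0],[0,0,0,0]]]'; python3 -m pendant '[[[0,0,0,0],[0,0,0,0],[0,0,0,0],[0,0,0,0],[0,0,0,0],[0,0,0,0],[0,0,0,0],[0,0,0,0],[0,0,0,0]]]' 1 60
```

```text
clock: 7.4
position: [466.4, -311.2, 9.9]
ee_rot: [179.9, 0.1, 95.2]
force: [-0.6, 0.1, 0.3]
finger_gap: 0.999
grasp_force: 0.0
clock: 8.15
position: [466.0, -311.2, 9.0]
ee_rot: [180.0, 0.0, 95.2]
force: [0.0, 0.9, 3.5]
finger_gap: 0.108
grasp_force: 59.1
```

```bash
python3 -m pendant '[[[0,0,-10,0],[0,0,-25,0],[0,0,-25,0],[0,0,-20,-4],[0,0,0,-4],[15,6,0,0],[20,8,0,0],[25,9.9,0,0],[25,9.9,0,0],[25,9.9,0,0],[25,9.9,0,0],[20,8,0,0],[15,6,0,0],[5.1,1.8,0,0],[0,0,0,0],[0,0,0,0],[0,0,0,0]]]'
python3 - <<'E'
from m import *
p,d=optics.grab_frame("top");np.savez("top2.npz",p=p,d=d)
s,e=optics.grab_frame("scene");np.savez("scene2.npz",p=s,d=e)
A=cv2.resize(p[165:265,250:390],(560,400),interpolation=cv2.INTER_CUBIC)
cv2.imwrite("pics/c3.png",A);cv2.imwrite("pics/s3.png",cv2.resize(s[170:280,230:390],(800,550),interpolation=cv2.INTER_CUBIC))
E
```

```text
clock: 9.57
position: [493.2, -125.5, 88.7]
ee_rot: [-180.0, 0.0, 103.1]
force: [-0.8, -0.1, -1.8]
finger_gap: 0.105
grasp_force: 58.5
```

View pics/s3.png

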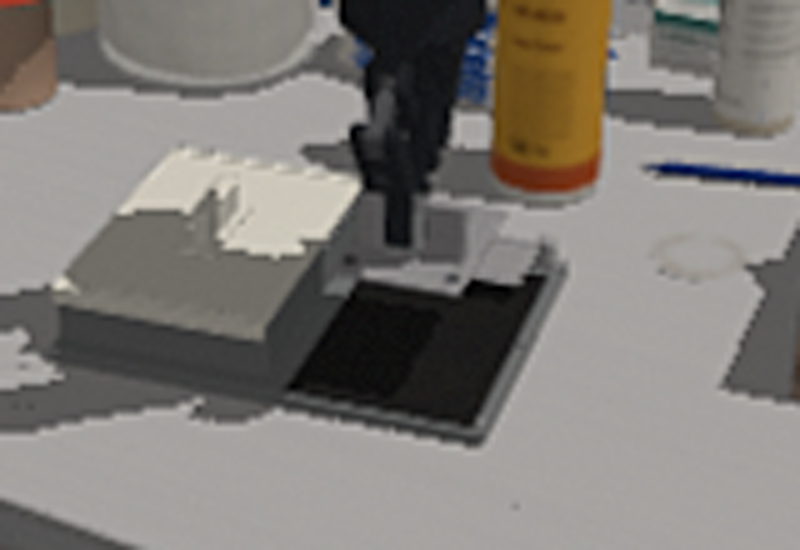

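View pics/c3.png

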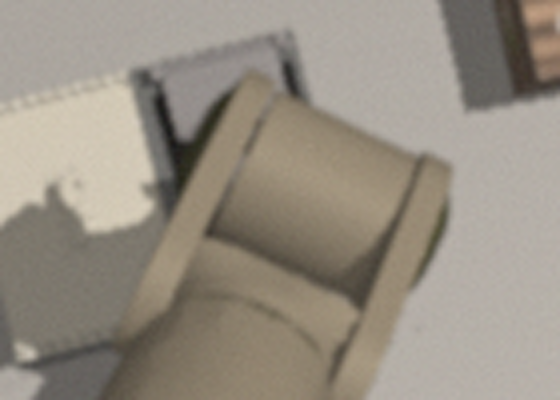

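The scene view shows the guard held level above the bed, with its blade holes at about px (300,221.6) and (320.4,225.6) and the lap beyond. I'll compute the guard's lateral position from the holes.

```bash
python3 - <<'E'
from m import *
th=np.radians(13.2);ex=np.array([np.cos(th),np.sin(th)]);ey=np.array([-ex[1],ex[0]])
for u,v,z in((300,221.6,83),(320.4,225.6,83),(295.6,228,83),(323,228.6,83)):
    w=ray("scene",u,v,z)[:2];print(np.round([w@ex,w@ey],1))
# same camera: lap near edge corners as check (crop 470,283)->(540,?) ; handle; bed near right corner (480,425)
for u,v,z in((230+288/5,170+388/5,12),(230+478/5,170+428/5,12)):
    w=ray("scene",u,v,z)[:2];print("bed",np.round([w@ex,w@ey],1))
print("tcp",np.array([493.2,-125.5])@ex,np.array([493.2,-125.5])@ey)
E
```

```text
[ 434.  -210.2]
[ 432.  -266.4]
[ 399.1 -210. ]
[ 419.7 -276.8]
bed [ 408.1 -184.7]
bed [ 405.7 -290.4]
tcp 451.5110806981553 -234.806801449157
```

```bash
python3 -m pendant '[[[0,0,20,0],[0,0,20,0],[0,0,14,0],[0,0,8,0],[0,0,4.5,0],[0,0,0,0],[0,0,0,0],[0,0,0,0]]]' - 80
```

```text
clock: 10.33
position: [493.8, -125.1, 23.0]
ee_rot: [179.9, 0.1, 103.2]
force: [-0.4, 0.5, -1.6]
finger_gap: 0.101
grasp_force: 81.9
```

```bash
python3 -m pendant '[[[0,0,1,0],[0,4,0,0],[0,4,0,0],[0,4,0,0],[0,4,0,0],[0,4,0,0],[0,0,0,0]]]'; python3 -m pendant '[[[0,4,0,0],[0,4,0,0],[0,4,0,0],[0,4,0,0],[0,3,0,0],[0,0,0,0],[0,0,0,0]]]'
```

```text
clock: 10.92
position: [513.6, -120.1, 21.3]
ee_rot: [180.0, 0.0, 103.2]
force: [0.7, 0.7, -1.7]
finger_gap: 0.101
grasp_force: 81.9
clock: 11.5
position: [531.4, -115.8, 21.2]
ee_rot: [-180.0, -0.0, 103.2]
force: [-0.8, 0.9, -1.0]
finger_gap: 0.101
grasp_force: 81.9
```

```bash
for i in 1 2 3; do python3 -m pendant '[[[0,0,0.5,0],[0,0,0,0],[0,0,0,0],[0,0,0,0]]]' | grep -E "pos|force:|rot"; done
```

```text
position: [531.3, -115.8, 21.1]
ee_rot: [180.0, -0.0, 103.2]
force: [-2.0, 1.6, 4.9]
grasp_force: 82.7
position: [531.3, -115.8, 21.1]
ee_rot: [180.0, 0.0, 103.2]
force: [-3.6, 1.8, 11.7]
grasp_force: 84.0
position: [531.3, -115.9, 21.1]
ee_rot: [180.0, 0.0, 103.2]
force: [-6.8, 4.0, 15.8]
grasp_force: 84.8
```

```bash
python3 -m pendant '[[[0,0,-0.4,0],[0,0,0,0],[0,0,0,0],[0,0,0,0]]]'
python3 - <<'E'
from m import *
s,e=optics.grab_frame("scene")
cv2.imwrite("pics/s4.png",cv2.resize(s[170:280,230:390],(800,550),interpolation=cv2.INTER_CUBIC))
E
```

```text
clock: 12.83
position: [531.3, -115.9, 21.1]
ee_rot: [180.0, 0.0, 103.2]
force: [-5.6, 2.6, 11.2]
finger_gap: 0.104
grasp_force: 83.9
```

View pics/s4.png

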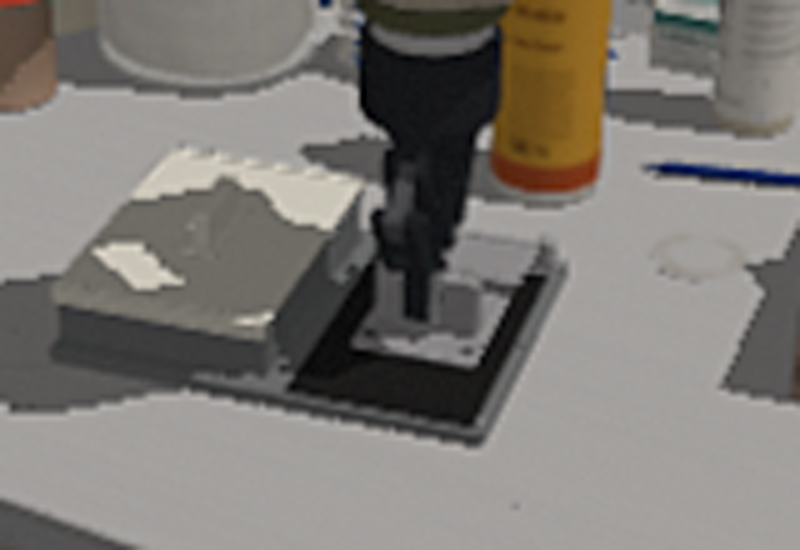

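The guard lies flat on the bed with its front under the lap, which appears flat. Its back corners are near px (301,239.6) and (325.6,243). One numeric check before I hand in.

```bash
python3 - <<'E'
from m import *
th=np.radians(13.2);ex=np.array([np.cos(th),np.sin(th)]);ey=np.array([-ex[1],ex[0]])
for u,v,z in((301,239.6,14),(325.6,243,14),(230+478/5,170+428/5,12),(230+288/5,170+388/5,12)):
    w=ray("scene",u,v,z)[:2];print(np.round([w@ex,w@ey],1))
from plant import r
print(r.read_state()["force"])
E
```

```text
[ 455.1 -206.9]
[ 461.1 -274.9]
[ 405.7 -290.4]
[ 408.1 -184.7]
[-4.85339297  2.95188361 11.75310764]
```

```bash
python3 -c "
from plant import r
print(r.close_job())"
```

```text
the job is handed in; nothing more can be done
None
```

I handed the job in at about 13 s with the cover shut and the guard flat on the bed, its front edge about 20 mm under the lap, near-centred and square; the fingers are still holding it and pressing down with about 11 N (the hand-in gave no verdict).

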